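# Click the filter slide into line with the reading head and hold it for the reading

### The job

Start the reading by pressing the push button on the small switch box fully down and letting it come back up, before the filter carriage is moved. Then grip the upright fin of the carriage and slide it along its rail towards the reading head until its spring ball clicks into the notch between the two pins of the head, without running past the notch; finish while still holding the fin there, carriage still, ball seated in the notch. Leave the brown bottle and the roll of tape where they stand.

Things in the scene. Friction and masses are not known exactly. Their poses are not given: they have to be found in the camera images.
- slide_rail: Fixed aluminium foot plate (90 x 300 x 12 mm) on the bench with a steel rail along it, 31 mm high in all, dark end stops 45 mm high. Origin: centre of the underside. y: along the rail, the way the carriage has to go (to the robot's left); x: across it, away from the robot, towards the reading head; z up.
- carriage: Aluminium block, 70 mm (x, across the rail) x 60 mm (y) x 18 mm. Slides only along the rail's y, 170 mm in all, about 1.2 N friction; starts within 30 mm of the -y end. Origin: centre of the block's underside, 34 mm above the bench; axes as the rail's. On it stand the dark grip fin (fin_grip) and behind it, at x = 22 to 27 mm, a glass filter in a dark 33 mm ring, top 88 mm above the bench.
- fin_grip (a point): Point in the dark upright fin of the carriage (at carriage x = -12 mm, y = 0), 82 mm above the bench, 20 mm below the fin's top. The fin is 12 mm thick along the rail (y), 26 mm wide across it (x), from 57 to 102 mm above the bench. Take it from above, fingers closing along the rail, TCP at this point (fingertips then at about 63 mm). Axes as the rail's.
- reading_head: Fixed grey block, 50 x 50 x 54 mm, behind the rail (79 mm from its centre line), with a dark 26 mm tube on top that looks across the rail, axis 72 mm above the bench, rear collar's top 88 mm. Its place along the rail differs: rail y = 0 to 55 mm. Origin: centre of its underside; axes as the rail's.
- notch (a point): Notch on the reading head: midway between two upright 8 mm steel pins, 12 mm apart along the rail. Home: ball and fin_grip at this point's rail y. Sliding is free until 13 mm before home; there the ball meets the first pin, the push rises to 8 to 15 N, fades 6 mm before home, then the ball is drawn in. Going on meets the second pin, 8 to 15 N; 6 mm past home it jumps out. Axes: rail's.
- switch_box: Fixed grey box, 75 x 85 x 45 mm, on the bench, with a round push button in the middle of its top. Origin: centre of its underside. It may stand at either of two places left of the rail.
- push_button_top (a point): Centre of the top face of the round grey button of 28 mm diameter, 67 mm above the bench when up. It is pressed straight down.
- push_button (a joint): Travel of the push button in m: 0 up, 0.006 fully down; a spring returns it, fully down takes 5 N.
- amber_bottle: Loose brown glass bottle, 54 mm diameter, 98 mm high, standing at the other place beside the switch box. Origin: centre of its underside. A bystander.
- tape_roll: Loose roll of tape lying flat, 57 mm diameter, 18 mm high, right of the rail. Origin: centre of its underside. A bystander.
- ball_centre (a point): Centre of the 10 mm spring-loaded steel ball at the middle of the carriage's back face (carriage x = 36 mm, y = 0, 43 mm above the bench, moves with the carriage): same rail y as fin_grip. The ball yields into the carriage against a spring of 6 to 9 N. Axes as the rail's.
Not all that is in view belongs to the job. What is shaped like the reading_head but purple or yellow is not meant.

How it is judged:
By the outcome, as a careful person would: the job done as asked, in the order asked, and still so for the second after the job is handed in, while the arm keeps its last pose, push and grip.
It also fails if it takes over 58 s, if anything falls off the work surface, if the arm or the gripper's body presses on something with over 40 N, if the wrist force passes 120 N, or if a joint passes its speed limit or range.

### The arm

A 7-joint arm with a two-finger parallel gripper is mounted at the origin on a cart in front of the work surface, level with it; the furniture and walls round the work are solid. World frame = base frame: x ahead of the robot, y to its left, z up, the work surface at z = 0. Lengths are in m, angles in rad, forces in N, time in s.
With the tool pointing down it reaches from about 0.425 to 0.875 m from the base axis. Payload 4.7 kg.
Tool frame: the origin (TCP) lies between the finger pads, 19 mm behind the fingertips; this is the grasp point; z points along the fingers, y is the line along which they close (so a half turn about z gives the same grasp; the last joint's range is limited). The gripper opens to 87 mm and grips with 3 to 60 N. Pads are 19 mm wide; open, the fingers measure 117 mm over their backs; the gripper's body (75 mm by 190 mm) begins 51 mm behind the grasp point.
Start: joints at [-1.32, 0.321, -0.07, 1.45, 0.023, 1.371, -0.057], TCP at [0.153, 0.632, 0.241] pointing down, gripper open.
Joint ranges: [-2.86, 2.86], [-0.3, 2.09], [-1.38, 1.24], [0.06, 2.45], [-1.56, 4.7], [0.09, 2.05], [-2.69, 2.69]. Speed limits (rad/s): [2.57, 2.57, 3.14, 3.14, 3.14, 3.14, 3.14].

### API

Orientations are given as a rotation vector (axis times angle).
In Python, from bench import ctrl gives the robot as it stands. The module is installed in compiled form; this text tells all that it offers.
- The arm moves only by the shell command python3 -m handwheel 'ROWS' [FORCE]. ROWS is JSON, a list of rows, each a list of 7 numbers: the finger opening in m, from 0 to 0.087, then the shift along the tool's x, y, z in m, then the turn, a rotation vector about the tool's x, y, z in degrees. A call has 1 to 12 rows; each row shifts and turns the commanded pose from where the row before left it, along the tool's axes as they then stand; what a row does not reach is not made up. A row lasts 1/8 s, in which the tool goes at most 62.5 mm and 10.7 degrees, less where a joint would pass 70% of its speed; a pose out of reach is approached as far as the arm can. A call is refused whole if a number of a shift passes 0.0625 or a number of a turn 10.7, either way. A call with a gripper value outside its range is refused whole. The fingers move at their own pace and stop on an object; FORCE is the grip in N (left out, the last holds). Time passes only in rows, so rows that do not move let the fingers close. It gives the time, the measured TCP pose, the force, the opening and the grip force at its end, in the units of the state.
- ctrl.get_state(): the state, without advancing time (a new reading comes with each control period).
- ctrl.get_image(name): name is "side" or "top"; returns (picture, depth): 480x640x3 uint8, blue, green, red; 480x640 float32, m along the optical axis (not along the pixel's ray), 0 where there is no reading.
- ctrl.camera_info(name): a dict with "intrinsics" (3x3 intrinsics, pixels), "R" (3x3) and "t" (3): a world point X has camera coordinates R X + t. Camera axes: x right, y down, z forward; pixel columns grow to the right and rows downward; lengths in m; the calibration is good to about 2 mm. A picture is of the moment at which its call begins. camera_info takes no time and is no camera call.
- ctrl.close_job(): hands the job in; it is judged then, once.
The state is a dict: "time": time; "joint_positions": joint angles; "qd": joint speeds; "joint_torque": joint torques, N m; "position": TCP position; "tool_rot": TCP orientation; "ft_force": force on the tool from outside, world axes, zero at the start; "torque": the same for the moment, N m; "grip_width": opening from 0.0 (shut) to 1.0 (fully open); "grip_force": force on a finger pad.
Only numpy, scipy, OpenCV 4.12 (cv2) and the standard library are available. Lean on these libraries where they do the work, as an engineer would, in place of code of your own. Each camera call takes 0.05 s, during which the arm holds its last target. There are 200 camera calls.

## Working session

There is one attempt and no reset: what is moved stays moved. The work goes in short steps, Python scripts to look and compute and a shell command to move; the robot and the scene stay as the last step left them, time stands still between calls to the robot, and variables do not carry over. Pictures are saved under pics/ and viewed, at most 10 in all, crops included, and the job is handed in when it is done.

```bash
mkdir -p pics; cat > h.py <<'E'
import numpy as np, cv2
from bench import ctrl
def ray(name,u,v,z):
    c=ctrl.camera_info(name);K,R,t=map(np.array,(c["intrinsics"],c["R"],c["t"]))
    o=-R.T@t; d=R.T@np.linalg.solve(K,[u,v,1.]); return o+d*(z-o[2])/d[2]
def cloud(name,depth):
    c=ctrl.camera_info(name);K,R,t=map(np.array,(c["intrinsics"],c["R"],c["t"]))
    v,u=np.mgrid[:480,:640]; p=np.stack([(u-K[0,2])/K[0,0]*depth,(v-K[1,2])/K[1,1]*depth,depth],-1)
    return (p-t)@R
E
python3 - <<'E'
from h import *
s=ctrl.get_state()
for k in s: print(k,np.round(s[k],3))
for n in("top","side"):
    im,d=ctrl.get_image(n); cv2.imwrite(f"pics/{n}0.png",im); np.save(n+"d.npy",d)
    c=ctrl.camera_info(n);print(n,c)
E
```

```text
time 0.0
joint_positions [-1.32   0.322 -0.07   1.452  0.023  1.371 -0.057]
qd [-0.002 -0.001 -0.001 -0.001 -0.     0.001 -0.   ]
joint_torque [ 0.0000e+00 -4.9128e+01 -4.0400e-01 -3.1253e+01 -6.4000e-02  4.4000e-02
  0.0000e+00]
position [0.152 0.631 0.24 ]
tool_rot [-3.71e-01 -3.12e+00  3.00e-03]
ft_force [ 0.312  0.705 -0.109]
torque [-0.004 -0.011 -0.036]
grip_force 0.0
grip_width 1.0
top {'intrinsics': array([[596.52847342,   0.        , 320.66728785],
       [  0.        , 596.52847342, 241.9572388 ],
       [  0.        ,   0.        ,   1.        ]]), 'R': array([[-0.01343155, -0.99989209, -0.00595026],
       [-0.99732077,  0.01382449, -0.07183434],
       [ 0.07190885,  0.00496947, -0.99739883]]), 't': array([-0.06929429,  0.62139331,  1.82204574])}
side {'intrinsics': array([[616.64600105,   0.        , 311.70645498],
       [  0.        , 616.64600105, 235.84728076],
       [  0.        ,   0.        ,   1.        ]]), 'R': array([[ 9.99962027e-01,  6.79733833e-03, -5.45349337e-03],
       [ 3.02367846e-04, -6.52472901e-01, -7.57811996e-01],
       [-8.70936117e-03,  7.57781571e-01, -6.52450180e-01]]), 't': array([-0.61358305,  0.01946066,  1.74444365])}
```

View pics/top0.png

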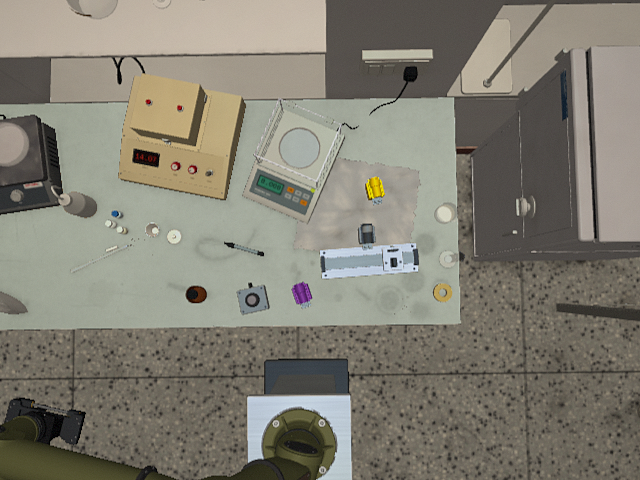

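View pics/side0.png

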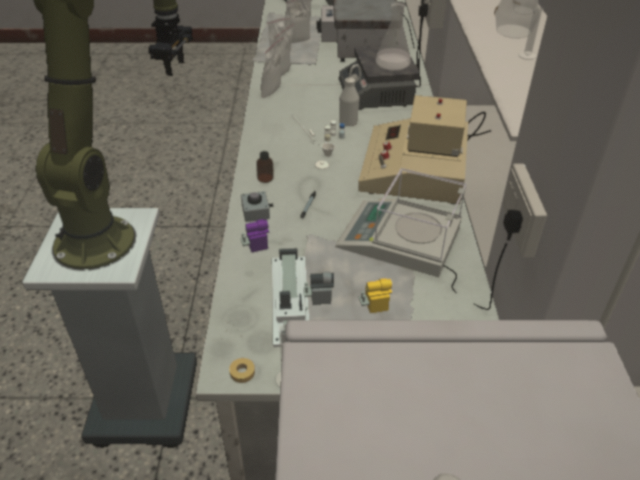

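The top view shows the grey switch box with its button at (253,298) and the brown bottle at (196,294). The rail runs (320–418, 262), with the carriage at about (400,258) near the right (-y) end. The tape is at (443,293).
Things that could be taken for the reading head: grey (367,233), purple (302,292) and yellow (375,188). I choose the grey one, because it stands directly behind the rail. Things that could be taken for the button: the grey box (253,298), the bottle (196,294) and the balance pan (300,148). I choose the grey box. Next I check this in a close crop.

```bash
python3 - <<'E'
from h import *
im=cv2.imread("pics/top0.png"); d=np.load("topd.npy")
cr=im[215:320,225:430]; 
big=cv2.resize(cr,(800,410),interpolation=cv2.INTER_CUBIC); cv2.imwrite("pics/crop0.png",big)
P=cloud("top",d)
np.set_printoptions(precision=3,suppress=True)
for n,u,v,z in [("button",253,299,.067),("head",367,233,.08),("fin",394,262,.102),("tape",443,293,.018)]:
    print(n,ray("top",u,v,z),"depth",P[v,u])
x=P[...,0];y=P[...,1];z=P[...,2]
for n,(u0,u1,v0,v1),(a,b) in [("button",(235,275,280,320),(.06,.075)),("fintop",(375,420,240,280),(.096,.11)),("headtop",(350,385,215,245),(.048,.06)),("tube",(350,385,215,245),(.07,.1)),("footplate",(310,425,235,285),(.008,.016)),("boxtop",(235,275,280,320),(.04,.05))]:
    m=np.zeros(d.shape,bool);m[v0:v1,u0:u1]=1;m&=(z>a)&(z<b)
    if m.any():
        q=P[m];print(n,m.sum(),np.median(q,0),q.min(0),q.max(0),"rect",cv2.minAreaRect((q[:,:2]*1000).astype(np.float32)))
E
```

```text
button [0.449 0.127 0.067] depth [0.449 0.127 0.067]
head [ 0.641 -0.217  0.08 ] depth [ 0.641 -0.217  0.088]
fin [ 0.552 -0.294  0.102] depth [ 0.553 -0.294  0.099]
tape [ 0.458 -0.452  0.018] depth [ 0.458 -0.458 -0.011]
button 83 [0.449 0.133 0.065] [0.43  0.115 0.06 ] [0.469 0.152 0.074] rect ((450.0474853515625, 133.4580841064453), (36.29956817626953, 38.95286178588867), 88.7389144897461)
fintop 32 [ 0.555 -0.294  0.102] [ 0.543 -0.3    0.096] [ 0.567 -0.29   0.109] rect ((555.354248046875, -295.0737609863281), (9.802327156066895, 23.9589786529541), 89.68072509765625)
headtop 92 [ 0.64  -0.204  0.055] [ 0.613 -0.243  0.048] [ 0.673 -0.192  0.06 ] rect ((643.0526123046875, -217.7669677734375), (58.50292205810547, 49.79859161376953), 4.02065896987915)
tube 179 [ 0.644 -0.217  0.084] [ 0.613 -0.233  0.071] [ 0.671 -0.202  0.099] rect ((642.4231567382812, -217.50033569335938), (30.53665542602539, 58.14521408081055), 89.55426025390625)
footplate 1082 [ 0.58  -0.198  0.011] [ 0.488 -0.399  0.008] [ 0.644 -0.043  0.016] rect ((564.9533081054688, -220.942626953125), (354.4981994628906, 152.3304901123047), 89.21060943603516)
boxtop 387 [0.449 0.126 0.045] [0.406 0.084 0.04 ] [0.49  0.179 0.05 ] rect ((448.114990234375, 132.82907104492188), (74.07131958007812, 84.36051940917969), 11.95538330078125)
```

View pics/crop0.png

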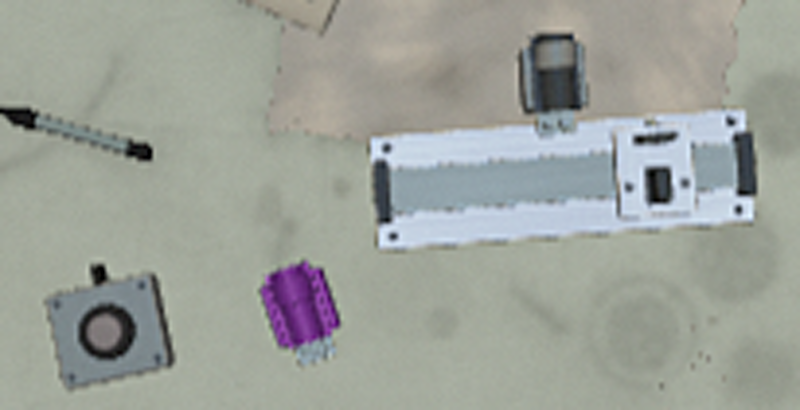

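The crop confirms the choice. The grey head at crop (555,75) has its two pins at (557,124) facing the rail. The carriage fin is at crop (658,184), with the filter ring behind it at (655,138). The button is at crop (107,331), and the purple head at (300,305) is the decoy. The rail is turned by about -4° in the image.

```bash
python3 - <<'E'
from h import *
np.set_printoptions(precision=4,suppress=True)
f=lambda u,v,z:ray("top",225+(u+.5)/3.902-.5,215+(v+.5)/3.902-.5,z)
c=[f(*p,.012) for p in [(371,138),(745,110),(756,218),(379,249)]]
for p in c:print(p)
L=(c[0]+c[3])/2;R=(c[1]+c[2])/2;cen=(L+R)/2;yh=(L-R)[:2];print("len",np.linalg.norm(yh),"wid",np.linalg.norm(c[0]-c[3]))
# refine yaw: fit edges via white mask on footplate
im=cv2.imread("pics/top0.png");
m=((im.min(2)>190)).astype(np.uint8);m[:235]=0;m[285:]=0;m[:,:310]=0;m[:,425:]=0
k=cv2.morphologyEx(m,cv2.MORPH_CLOSE,np.ones((15,15)))
cn=max(cv2.findContours(k,0,cv2.CHAIN_APPROX_NONE)[0],key=cv2.contourArea)[:,0]
w=np.array([ray("top",u,v,.012)[:2] for u,v in cn],np.float32)
print("rect",cv2.minAreaRect(w*1000))
yh=yh/np.linalg.norm(yh)
# bottom edge fit
yy=(w-cen[:2])@yh; xh=np.array([yh[1],-yh[0]]); xx=(w-cen[:2])@xh
for nm,s in(("near",xx<-.03),("far",(xx>.03)&(yy>.02))):
    s=s&(abs(yy)<.14); p=np.polyfit(yy[s],xx[s],1); print(nm,"extra slope",p, s.sum())
print("yaw deg",np.degrees(np.arctan2(-yh[0],yh[1])),"cen",cen,"yh",yh)
for n,q in dict(button=f(107,331,.067),fin=f(658,184,.102),pins=f(557,124,.05),tubefront=f(558,110,.085),tubeback=f(553,38,.088)).items():
    e=q[:2]-cen[:2];print(n,q,"rail xy",e@xh,e@yh)
print("filter ring",(f(655,138,.088)[:2]-cen[:2])@yh)
# side view: fin
cv2.imwrite("pics/side_crop.png",cv2.resize(cv2.imread("pics/side0.png")[180:350,230:400],(600,600),interpolation=cv2.INTER_CUBIC))
E
```

```text
[ 0.5961 -0.0744  0.012 ]
[ 0.6144 -0.3723  0.012 ]
[ 0.5284 -0.3789  0.012 ]
[ 0.5079 -0.0796  0.012 ]
len 0.29924815578637487 wid 0.08841418646272939
rect ((562.8057861328125, -224.96270751953125), (87.26602172851562, 296.8856201171875), 3.6174159049987793)
near extra slope [ 0.0006 -0.0408] 91
far extra slope [0.0046 0.042 ] 39
yaw deg 3.7094773154226446 cen [ 0.5617 -0.2263  0.012 ] yh [-0.0647  0.9979]
button [0.4472 0.13   0.067 ] rail xy -0.09116919903714854 0.36294166756404406
fin [ 0.5531 -0.2914  0.102 ] rail xy -0.012810080919617698 -0.06438152147295333
pins [ 0.6028 -0.2198  0.05  ] rail xy 0.041491816718775075 0.003837134115318207
tubefront [ 0.6113 -0.2182  0.085 ] rail xy 0.05007074158005693 0.0048822718570347
tubeback [ 0.6664 -0.2152  0.088 ] rail xy 0.10521543170444195 0.004304851762370286
filter ring -0.06680490599081128
```

View pics/side_crop.png

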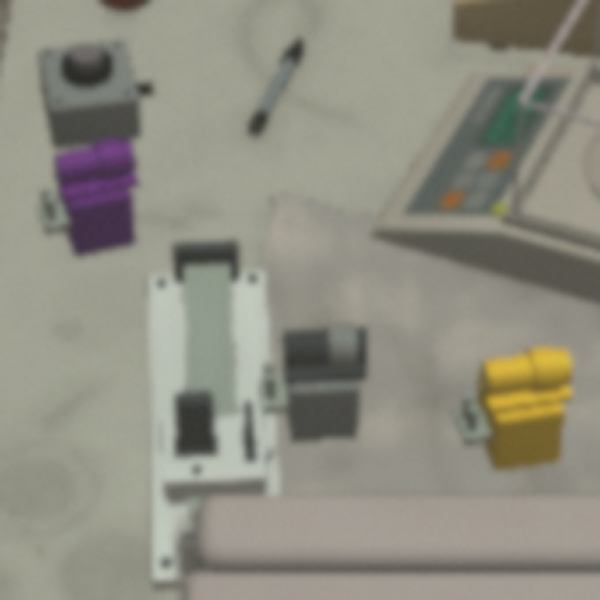

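```bash
cat >> h.py <<'E'
from scipy.spatial.transform import Rotation as Ro
def to(target,yaw_y=None):
    "remaining shift in tool axes; optional world azimuth (deg) wanted for tool y"
    s=ctrl.get_state();R=Ro.from_rotvec(s["tool_rot"]).as_matrix()
    print("t",s["time"],"pos",np.round(s["position"],4),"F",np.round(s["ft_force"],2),"tool shift",np.round(R.T@(np.array(target)-s["position"]),4),
      "tilt",np.round(R[:,2],3),"yaz",np.degrees(np.arctan2(R[1,1],R[0,1])).round(2),"q",np.round(s["joint_positions"],2),"grip",s["grip_width"],s["grip_force"])
E
python3 -m handwheel '[[0,-0.02,-0.021,0,0,0,0],[0,-0.04,-0.042,0,0,0,0],[0,-0.04,-0.042,0,0,0,0],[0,-0.04,-0.042,0,0,0,0],[0,-0.04,-0.042,0,0,0,0],[0,-0.04,-0.042,0,0,0,0],[0,-0.04,-0.042,0,0,0,0],[0,-0.04,-0.042,0,0,0,0],[0,-0.04,-0.042,0,0,0,0],[0,-0.04,-0.042,0.02,0,0,0],[0,-0.024,-0.019,0.03,0,0,0],[0,0,0,0.04,0,0,0]]' 20
python3 -c "
from h import *
to([.447,.130,.092])"
```

```text
time: 1.6
position: [0.4491, 0.1282, 0.1511]
tool_rot: [0.379, 3.116, 0.002]
ft_force: [-1.0, 0.8, -0.8]
grip_width: 0.009
grip_force: 0.0
t 1.6 pos [0.4491 0.1282 0.1511] F [-1.02  0.78 -0.83] tool shift [0.0026 0.0012 0.0591] tilt [ 0.003  0.001 -1.   ] yaz 76.12 q [-0.78 -0.02  0.44  2.02  0.01  1.13  0.99] grip 0.008799303562131093 0.0
```

```bash
python3 -m handwheel '[[0,0.002,0.001,0.03,0,0,0],[0,0,0,0.029,0,0,0],[0,0,0,0,0,0,0]]'
python3 -c "
from h import *
to([.447,.130,.092])
im,d=ctrl.get_image('side');cv2.imwrite('pics/p1.png',cv2.resize(im[150:250,210:310],(600,600),interpolation=cv2.INTER_CUBIC))"
```

```text
time: 1.98
position: [0.4434, 0.1313, 0.0902]
tool_rot: [-0.371, -3.115, 0.005]
ft_force: [-0.1, -1.0, 0.3]
grip_width: 0.008
grip_force: 0.0
t 1.975 pos [0.4434 0.1313 0.0902] F [-0.14 -0.96  0.26] tool shift [-0.0038 -0.0004 -0.0018] tilt [-0.005 -0.003 -1.   ] yaz 76.42 q [-0.78  0.06  0.44  2.09 -0.03  1.01  1.02] grip 0.007778383062677974 0.0
```

View pics/p1.png

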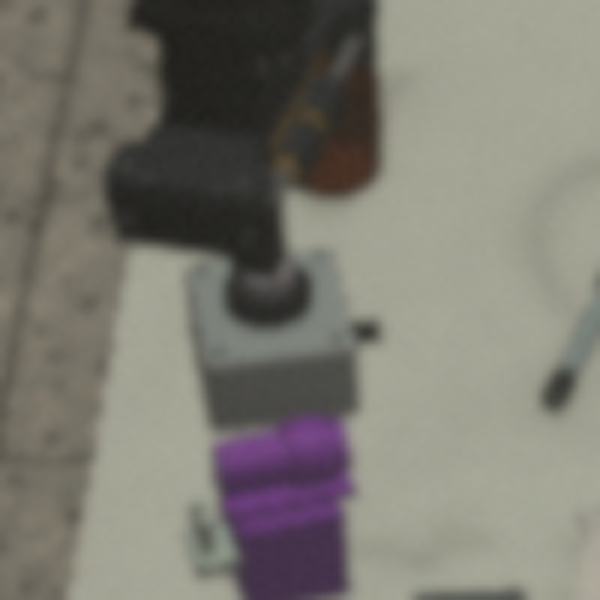

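The crop shows the closed fingertips just above the button at about crop (265,260), with the button centre at about (268,281). The fingers look a little far in +y, so I check this with rays.

```bash
python3 -c "
from h import *
print('side ray button',ray('side',254.8,196.8,.067), 'fingertip low edge',ray('side',210+265/6,150+262/6,.071))
im,d=ctrl.get_image('top')
z=cv2.imread('pics/side0.png')[180:215,235:275];cv2.imwrite('pics/p2.png',np.vstack([cv2.resize(z,(640,280*2),interpolation=cv2.INTER_CUBIC)]))
"
```

```text
side ray button [0.44769449 0.12617173 0.067     ] fingertip low edge [0.44535571 0.13599256 0.071     ]
```

View pics/p2.png

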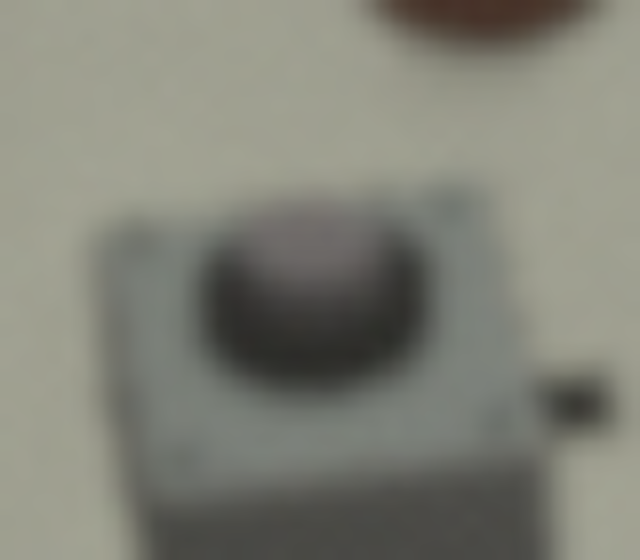

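The button's top face centre is at side pixel (254.5,195), which gives y≈0.130. That agrees with the top view, so I shift 4 mm in x and press.

```bash
python3 -m handwheel '[[0,-0.004,-0.001,0,0,0,0],[0,0,0,0.003,0,0,0],[0,0,0,0.003,0,0,0],[0,0,0,0,0,0,0]]'
python3 -c "
from h import *
to([.447,.130,.08])"
```

```text
time: 2.58
position: [0.4491, 0.1304, 0.0862]
tool_rot: [0.371, 3.12, 0.0]
ft_force: [0.6, 1.0, 0.3]
grip_width: 0.008
grip_force: 0.0
t 2.575 pos [0.4491 0.1304 0.0862] F [0.6  0.98 0.27] tool shift [ 0.002  -0.0008  0.0062] tilt [ 0.  0. -1.] yaz 76.43 q [-0.77  0.07  0.45  2.08 -0.04  0.99  1.03] grip 0.007721110874903915 0.0
```

```bash
python3 -m handwheel '[[0,0,0,0.003,0,0,0],[0,0,0,0.003,0,0,0],[0,0,0,0,0,0,0]]'; python3 -m handwheel '[[0,0,0,0.002,0,0,0],[0,0,0,0,0,0,0]]'
```

```text
time: 2.95
position: [0.4492, 0.1304, 0.0804]
tool_rot: [0.371, 3.12, 0.0]
ft_force: [-2.1, -1.0, 4.6]
grip_width: 0.003
grip_force: 2.3
time: 3.2
position: [0.4493, 0.1304, 0.0799]
tool_rot: [-0.371, -3.119, -0.001]
ft_force: [-5.6, -2.1, 16.5]
grip_width: 0.008
grip_force: 8.3
```

```bash
python3 -m handwheel '[[0,0,0,-0.01,0,0,0],[0,0,0,-0.03,0,0,0],[0,0,0,-0.04,0,0,-8.6],[0.05,0,0,0,0,0,-8.6],[0.05,-0.0097,-0.0536,0,0,0,0],[0.05,-0.0097,-0.0536,0,0,0,0],[0.05,-0.0097,-0.0536,0,0,0,0],[0.05,-0.0097,-0.0536,0,0,0,0],[0.05,-0.0097,-0.0536,0,0,0,0],[0.05,-0.0097,-0.0536,0,0,0,0],[0.05,-0.0097,-0.0536,0,0,0,0],[0.05,-0.0097,-0.0536,0,0,0,0]]'
python3 -m handwheel '[[0.05,0,0,0,0,0,0],[0.05,0,0,0,0,0,0]]'
python3 -c "
from h import *
to([.554,-.293,.125])"
```

```text
time: 4.7
position: [0.5542, -0.2939, 0.1578]
tool_rot: [0.101, -3.14, -0.0]
ft_force: [0.3, -0.1, 0.3]
grip_width: 0.571
grip_force: 0.0
time: 4.95
position: [0.5535, -0.2921, 0.1575]
tool_rot: [0.099, -3.139, -0.002]
ft_force: [0.3, 0.9, -0.6]
grip_width: 0.575
grip_force: 0.0
t 4.95 pos [ 0.5535 -0.2921  0.1575] F [ 0.3   0.92 -0.57] tool shift [-0.0005 -0.001   0.0325] tilt [-0.001  0.001 -1.   ] yaz 93.62 q [-0.18  0.4   0.79  1.64 -0.3   1.22  2.31] grip 0.5754713219882305 0.0
```

```bash
python3 -m handwheel '[[0.05,0,-0.001,0.03,0,0,0],[0.05,0,0,0.03,0,0,0],[0.05,0,0,0.013,0,0,0],[0.05,0,0,0,0,0,0],[0.02,0,0,0,0,0,0],[0,0,0,0,0,0,0],[0,0,0,0,0,0,0],[0,0,0,0,0,0,0]]' 25
python3 -c "
from h import *
to([.554,-.293,.082])
im,d=ctrl.get_image('side');cv2.imwrite('pics/p3.png',cv2.resize(im[230:350,260:380],(600,600),interpolation=cv2.INTER_CUBIC))"
```

```text
time: 5.95
position: [0.5539, -0.2938, 0.0856]
tool_rot: [-0.099, 3.139, -0.0]
ft_force: [-0.4, 0.5, -0.1]
grip_width: 0.199
grip_force: 0.0
t 5.95 pos [ 0.5539 -0.2938  0.0856] F [-0.38  0.49 -0.09] tool shift [-0.0001  0.0008  0.0036] tilt [ 0.001 -0.    -1.   ] yaz 93.63 q [-0.14  0.48  0.75  1.71 -0.36  1.1   2.35] grip 0.199128689493326 0.0
```

View pics/p3.png

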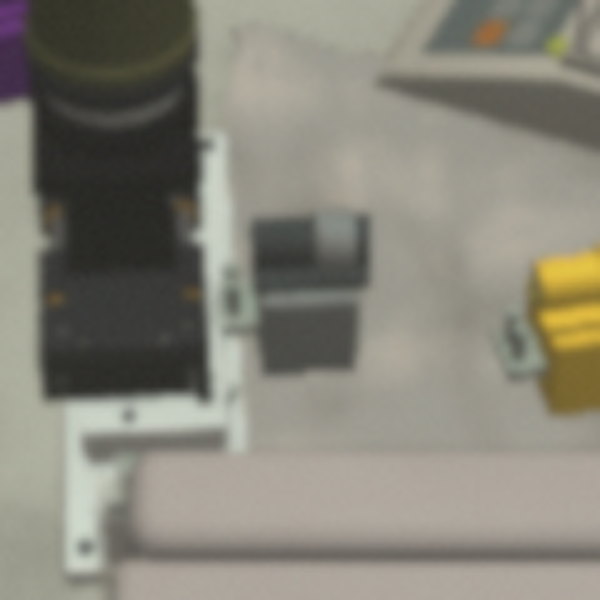

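The picture shows the gripper over the fin at crop (120,300) and the pins at (235,300) still ahead. The fingers are still closing, so I finish the last 3 mm down and the grip.

```bash
python3 -m handwheel '[[0.017,0,0,0.003,0,0,0],[0,0,0,0,0,0,0],[0,0,0,0,0,0,0],[0,0,0,0,0,0,0]]' 40
python3 -c "
from h import *
to([.554,-.293,.082])"
```

```text
time: 6.5
position: [0.5536, -0.2935, 0.0818]
tool_rot: [0.1, -3.139, -0.001]
ft_force: [0.4, -0.7, -2.5]
grip_width: 0.136
grip_force: 40.0
t 6.5 pos [ 0.5536 -0.2935  0.0818] F [ 0.43 -0.68 -2.53] tool shift [-0.0005  0.0004 -0.0002] tilt [-0.001  0.    -1.   ] yaz 93.64 q [-0.14  0.48  0.75  1.71 -0.36  1.09  2.35] grip 0.13564887945459866 40.000111665576696
```

```bash
python3 -m handwheel '[[0,0,0.008,0,0,0,0],[0,0,0.015,0,0,0,0],[0,0,0.015,0,0,0,0],[0,0,0.01,0,0,0,0],[0,0,0,0,0,0,0],[0,0,0,0,0,0,0]]'
python3 - <<'E'
from h import *
to([.549,-.222,.082])
for n in("top","side"):
    im,d=ctrl.get_image(n); cv2.imwrite(f"pics/{n}1.png",im)
a=cv2.imread("pics/top1.png")[215:290,310:430]; b=cv2.imread("pics/side1.png")[255:345,265:345]
cv2.imwrite("pics/p4.png",np.hstack([cv2.resize(a,(440,275),interpolation=cv2.INTER_CUBIC),cv2.resize(b,(244,275),interpolation=cv2.INTER_CUBIC)]))
E
```

```text
time: 7.25
position: [0.5505, -0.245, 0.0818]
tool_rot: [0.1, -3.139, -0.002]
ft_force: [0.3, 1.0, -7.8]
grip_width: 0.135
grip_force: 40.0
t 7.25 pos [ 0.5505 -0.245   0.0818] F [ 0.29  0.96 -7.79] tool shift [ 0.      0.023  -0.0001] tilt [-0.001  0.001 -1.   ] yaz 93.66 q [-0.24  0.43  0.75  1.77 -0.33  1.07  2.27] grip 0.13474100973398728 40.00170362647623
```

View pics/p4.png

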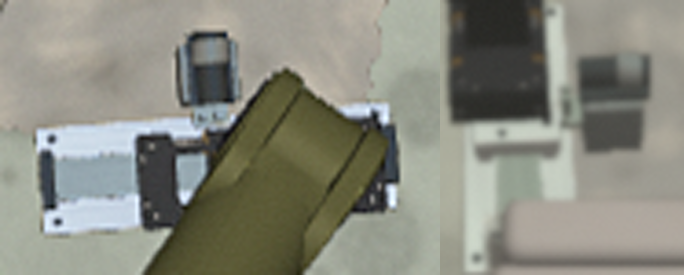

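The carriage slid with the gripper: the fin holds and the pins are still ahead. Home is about 22 mm on, so I advance in small steps and watch the force.

```bash
f(){ grep -E "position|ft_force"|tr '\n' ' ';echo; }
python3 -m handwheel '[[0,0,0.003,0,0,0,0],[0,0,0.003,0,0,0,0],[0,0,0,0,0,0,0]]'|f
python3 -m handwheel '[[0,0,0.002,0,0,0,0],[0,0,0,0,0,0,0]]'|f
python3 -m handwheel '[[0,0,0.002,0,0,0,0],[0,0,0,0,0,0,0]]'|f
python3 -m handwheel '[[0,0,0.002,0,0,0,0],[0,0,0,0,0,0,0]]'|f
```

```text
position: [0.5502, -0.2396, 0.0819] ft_force: [0.6, -0.9, -11.9] 
position: [0.55, -0.2375, 0.0819] ft_force: [1.3, -1.0, -12.1] 
position: [0.5499, -0.2354, 0.0819] ft_force: [0.8, -0.5, -14.6] 
position: [0.5498, -0.2336, 0.0819] ft_force: [2.7, -1.3, -16.5]
```

```bash
f(){ grep -E "position|ft_force"|tr '\n' ' ';echo; }
python3 -m handwheel '[[0,0,0.001,0.001,0,0,0],[0,0,0,0,0,0,0]]'|f
python3 -m handwheel '[[0,0,0.001,0,0,0,0],[0,0,0,0,0,0,0]]'|f
python3 -m handwheel '[[0,0,0.001,0,0,0,0],[0,0,0,0,0,0,0]]'|f
```

```text
position: [0.5498, -0.2336, 0.0819] ft_force: [-0.9, -1.3, -8.4] 
position: [0.5497, -0.2332, 0.0818] ft_force: [-1.8, -4.7, -7.4] 
position: [0.5497, -0.2329, 0.0819] ft_force: [-0.1, -7.0, -8.2]
```

Contact with the first pin came at y≈-0.2336, so home is at about y≈-0.221.

```bash
f(){ grep -E "position|ft_force"|tr '\n' ' ';echo; }
for i in 1; do
python3 -m handwheel '[[0,0,0.001,0,0,0,0],[0,0,0,0,0,0,0]]'|f
python3 -m handwheel '[[0,0,0.001,0,0,0,0],[0,0,0,0,0,0,0]]'|f
python3 -m handwheel '[[0,0,0.001,0,0,0,0],[0,0,0,0,0,0,0]]'|f
python3 -m handwheel '[[0,0,0.001,0,0,0,0],[0,0,0,0,0,0,0]]'|f; done
```

```text
position: [0.5497, -0.2328, 0.0818] ft_force: [0.1, -8.1, -9.1] 
position: [0.5497, -0.2322, 0.0819] ft_force: [0.1, -9.0, -10.7] 
position: [0.5497, -0.232, 0.0819] ft_force: [1.0, -11.1, -11.8] 
position: [0.5496, -0.2319, 0.0819] ft_force: [1.5, -13.4, -13.0]
```

```bash
f(){ grep -E "position|ft_force"|tr '\n' ' ';echo; }
python3 -m handwheel '[[0,0,0.001,0.0005,0,0,0],[0,0,0,0,0,0,0]]'|f
python3 -m handwheel '[[0,0,0.001,0,0,0,0],[0,0,0,0,0,0,0]]'|f
python3 -m handwheel '[[0,0,0.0005,0,0,0,0],[0,0,0,0,0,0,0]]'|f
```

```text
position: [0.5496, -0.2318, 0.0819] ft_force: [1.9, -14.1, -11.1] 
position: [0.5496, -0.2317, 0.0819] ft_force: [3.0, -15.5, -12.6] 
position: [0.5496, -0.2316, 0.0819] ft_force: [2.4, -16.5, -13.1]
```

```bash
f(){ grep -E "position|ft_force"|tr '\n' ' ';echo; }
python3 -m handwheel '[[0,0,0,0.0015,0,0,0],[0,0,0,0,0,0,0]]'|f
python3 -m handwheel '[[0,0,0.0005,0,0,0,0],[0,0,0,0,0,0,0]]'|f
python3 -m handwheel '[[0,0,0.0005,0,0,0,0],[0,0,0,0,0,0,0]]'|f
```

```text
position: [0.5496, -0.2316, 0.0818] ft_force: [-2.0, -14.6, -2.6] 
position: [0.5496, -0.2316, 0.0818] ft_force: [-0.5, -15.6, -2.9] 
position: [0.5496, -0.2316, 0.0818] ft_force: [-0.6, -16.2, -4.8]
```

```bash
f(){ grep -E "position|ft_force"|tr '\n' ' ';echo; }
python3 -m handwheel '[[0,0,0.0005,0,0,0,0],[0,0,0,0,0,0,0]]'|f
python3 -m handwheel '[[0,0,0.0005,0.0004,0,0,0],[0,0,0,0,0,0,0]]'|f
python3 -m handwheel '[[0,0,0.0005,0,0,0,0],[0,0,0,0,0,0,0]]'|f
python3 -c "
from h import *
to([.549,-.222,.082]);s=ctrl.get_state();print(s['torque'])
for n in('side',):
    im,d=ctrl.get_image(n); cv2.imwrite('pics/p5.png',cv2.resize(im[250:340,265:355],(600,600),interpolation=cv2.INTER_CUBIC))"
```

```text
position: [0.5496, -0.2315, 0.0818] ft_force: [0.4, -16.9, -4.3] 
position: [0.5496, -0.2315, 0.0818] ft_force: [-0.6, -17.9, -3.1] 
position: [0.5493, -0.2254, 0.0817] ft_force: [-7.1, -4.3, 6.7] 
t 12.475 pos [ 0.5493 -0.2254  0.0817] F [-7.08 -4.28  6.68] tool shift [ 0.0001  0.0034 -0.0003] tilt [ 0.002 -0.003 -1.   ] yaz 93.48 q [-0.28  0.41  0.76  1.8  -0.31  1.06  2.22] grip 0.13010809123220488 40.008130352944136
[-0.69102185  1.53032649  0.09971928]
```

View pics/p5.png

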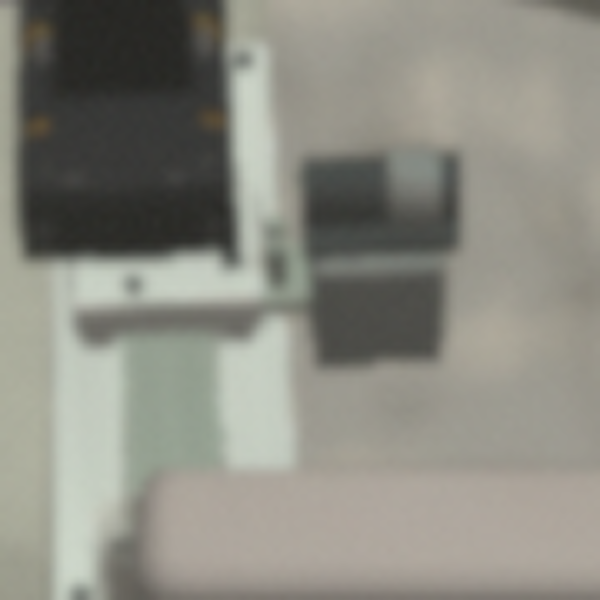

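The carriage has jumped past the first pin, with the ball now entering the notch near the pins at crop (275,265). I ease on and look for the force zero that marks home.

```bash
f(){ grep -E "position|ft_force"|tr '\n' ' ';echo; }
python3 -m handwheel '[[0,0,0,-0.0008,0,0,0],[0,0,0,0,0,0,0]]'|f
python3 -m handwheel '[[0,0,0.001,0,0,0,0],[0,0,0,0,0,0,0]]'|f
python3 -m handwheel '[[0,0,0.001,0,0,0,0],[0,0,0,0,0,0,0]]'|f
```

```text
position: [0.5491, -0.2224, 0.0818] ft_force: [-6.0, -0.8, 4.9] 
position: [0.549, -0.2213, 0.0818] ft_force: [-6.2, -1.6, 4.8] 
position: [0.549, -0.2211, 0.0818] ft_force: [-6.1, -2.8, 3.8]
```

```bash
f(){ grep -E "time|position|ft_force|grip"|tr '\n' ' ';echo; }
python3 -m handwheel '[[0,0,0,0,0,0,0],[0,0,0,0,0,0,0],[0,0,0,0,0,0,0],[0,0,0,0,0,0,0]]'|f
python3 -m handwheel '[[0,0,-0.0005,0,0,0,0],[0,0,0,0,0,0,0],[0,0,0,0,0,0,0]]'|f
python3 - <<'E'
from h import *
im,d=ctrl.get_image('side'); cv2.imwrite('side_n.png',im); t,_=ctrl.get_image('top')
a=cv2.resize(im[270:310,290:330],(390,390),interpolation=cv2.INTER_CUBIC)
b=cv2.resize(t[225:265,345:385],(390,390),interpolation=cv2.INTER_CUBIC)
cv2.imwrite('pics/p6.png',np.hstack([a,b]))
E
```

```text
time: 13.78 position: [0.549, -0.2211, 0.0818] ft_force: [-5.8, -3.2, 3.7] grip_width: 0.135 grip_force: 40.0 
time: 14.15 position: [0.549, -0.2212, 0.0818] ft_force: [-5.7, -1.3, 3.5] grip_width: 0.133 grip_force: 40.0
```

View pics/p6.png

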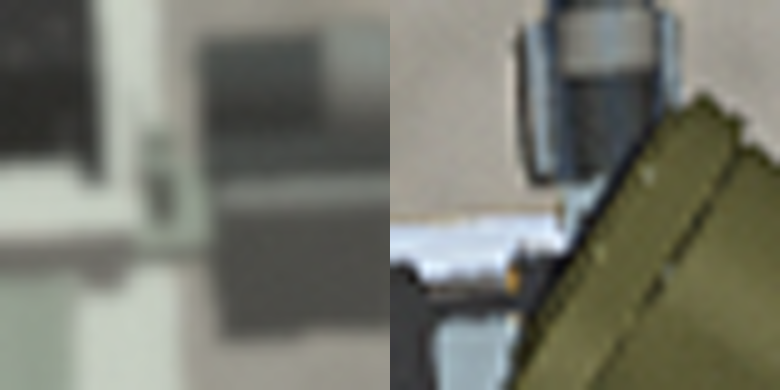

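The left crop shows the carriage beside the head, with its edge level with the pins at about (160,195). Position is stiff at y=-0.2212, 12.4 mm past first-pin contact, with near-zero push. That means the ball is seated and the fin is still held at 40 N.

```bash
python3 -c "
from bench import ctrl
print(ctrl.close_job())"
```

```text
the job is handed in; nothing more can be done
None
```

I pressed the button fully down and let it return, then slid the carriage until its ball seated in the head's notch (judged from force and position), and handed the job in at about 14 s with the fin still gripped; I kept the arm clear of the bottle and tape but did not re-check them in a final picture.

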